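# Mix a medicine vial on the vortex mixer in touch mode

### The arm

A 6-joint arm with a two-finger parallel gripper is mounted at the origin on the work surface. World frame = base frame: x ahead of the robot, y to its left, z up, the work surface at z = 0. Lengths are in mm, angles in rad, forces in N, time in s.
With the tool pointing down it reaches from about 275 to 1000 mm from the base axis. Payload 8.4 kg.
Tool frame: the origin (TCP) lies at the centre of the arm's flange, where the gripper is bolted on; the fingertips stand 173 mm ahead of it and the grasp point (between the pads) lies 155 mm ahead of it (tcp_to_tips is the distance from the TCP to the fingertips, in mm); z points along the fingers, x is the direction in which the jaws open and shut, and the axes are right-handed (so a half turn about z gives the same grasp; the last joint's range is limited). The gripper opens to 85 mm and grips with 20 to 120 N. Pads are 22 mm wide; open, the fingers measure 114 mm over their backs; the gripper's body (76 mm by 85 mm) begins 54 mm behind the grasp point. The pads swing forward as they close: fully open they stand 13 mm farther back than shut.
Start: joints at [-1.273, 0.353, 1.633, -0, 1.155, -0.002], TCP at [184.58, -597.126, 404.681] pointing down, gripper open.
Joint ranges: [-2.63, 2.63], [-0.92, 2.1], [0.06, 2.66], [-1.3, 4.44], [0, 2.69], [-3.02, 3.02]. Speed limits (rad/s): [2.22, 2.22, 2.79, 3.14, 3.14, 3.14].

### API

Orientations are given as [roll, pitch, yaw] about the fixed x, y, z axes, in that order (R = Rz(yaw) Ry(pitch) Rx(roll)).
In Python, from rig import sense, grab_frame, camera_info, sign_off, tcp_to_tips gives the robot as it stands.
- The arm moves only by the shell command python3 -m creep 'ROWS' [FORCE]. ROWS is text: rows parted by semicolons, each of 5 numbers parted by spaces: the opening in per cent of the stroke, from 0 (shut) to 100 (fully open), then the shift along the tool's x, y, z in cm, then the turn about the tool's z in degrees. In form: fingers tx ty tz roll; .... A call has 1 to 20 rows; each row is the pose to reach, as a shift and turn from the pose measured when the call began, along the tool's axes at that moment; what a row does not reach only later rows make up. A row lasts 1/10 s, in which the tool goes at most 50 mm and 8.59 degrees, less where a joint would pass 70% of its speed; a pose out of reach is approached as far as the arm can. A call with a gripper value outside its range is refused whole. The fingers move at their own pace and stop on an object; FORCE is the grip in N (left out, the last holds). Time passes only in rows, so rows that repeat a pose let the fingers close. It gives the time, the measured TCP pose, the force and the opening at its end, in the units of the state.
- sense(): the state, without advancing time (a new reading comes with each control period).
- grab_frame(name): name is "scene" or "top" or "wrist"; returns (picture, depth): 400x640x3 uint8, blue, green, red; 400x640 float32, mm along the optical axis (not along the pixel's ray), 0 where there is no reading.
- camera_info(name): a dict with "vertical_fov" (degrees; the focal length in pixels is half the picture's height over the tangent of half this angle, whatever the lens; pixels are square), "cx", "cy" (the principal point, pixels), "world_to_cam" (4x4, takes a point from world to camera coordinates). Camera axes: x right, y down, z forward; pixel columns grow to the right and rows downward; lengths in mm; the calibration is good to about 2 mm. A picture is of the moment at which its call begins: read the wrist's pose just before it. camera_info takes no time and is no camera call; for the wrist camera it gives the pose at the moment of the call.
- sign_off(): hands the job in, once; it reports no verdict.
The state is a dict: "clock": time; "qpos": joint angles; "qvel": joint speeds; "joint_efforts": joint torques, N m; "eef_pos": TCP position; "tcp_rot": TCP orientation; "contact_force": force on the tool from outside, world axes, zero at the start; "wrist_torque": the same for the moment, N m; "opening": opening from 0.0 (shut) to 1.0 (fully open).
Only numpy, scipy, OpenCV 4.12 (cv2) and the standard library are available. Lean on these libraries where they do the work, as an engineer would, in place of code of your own. Each camera call takes 0.05 s, during which the arm holds its last target.

### The job

Mix the tall vial on the vortex mixer: first slide the mixer's mode switch all the way to its right-hand stop (right as seen from the mixer's front), which sets it to run only while its cup is pressed. Then lift the tall vial out of the tray, keep it upright, stand it in the cup on top of the mixer and press it down lightly until the spring cup has sunk well past half of its 8 mm travel. Finish while still holding the vial pressed down there, and leave the other vial, the jar and the bell where they are.

Things in the scene. Friction and masses are not known exactly. Their poses are not given: they have to be found in the camera images.
- mixer: Fixed grey vortex mixer, 200 deep (x) x 150 wide (y). Origin: centre of its underside; -x is its front, +y its left seen from the front. Rear tower 110 high (x -10 to +100), black cup on top at x +45, y 0. In front a black panel, 52 high at its front edge, 70 at the tower. On it: mode switch at left (y +48 to +22); round knob (30 across, 10 high, y -45), not used.
- mode_slide (a joint): Position of the mode switch, m: 0 at its left-hand stop (off), grows to the right (the mixer's -y), 0.026 at the right-hand stop (touch mode). It stays where it is left; about 1.5 N moves it.
- slide_grip (a point): Centre of the top of the mode switch's grip, a ribbed white block on the sloped panel, 20 long (x) x 12 wide (y, the sliding direction) x 16 high above the panel; about 77 above the counter. It can be pinched across its 12 mm width or pushed from the side.
- cup (a joint): How far the spring cup is pressed down, m: 0 at rest, 0.008 at the bottom stop. It starts to sink at about 3 N and needs 0.6 N more per mm (about 6 N at 5 mm, 7.8 N at the bottom), then is rigid. It springs back when released.
- cup_seat (a point): Centre of the floor of the cup's recess, 132 above the counter at rest; it sinks with the cup. The cup is black rubber, 48 across outside; the recess is round, 40 wide, 12 deep, flat-floored and open upwards.
- tray: Shallow steel tray on the counter, fixed, 120 (x) x 190 (y) outside, rim 12 high, floor 3 thick; origin at the centre of its underside. The three containers stand in it in a row along its y, about 62 apart, in any order.
- tall_vial: The tall vial, the one to mix: closed amber glass, 28 in diameter up to 74 height, then a narrow neck and an aluminium cap 21 across; 92 high, 50 to 105 g. Origin at the centre of its underside, z up its axis.
- short_vial: Short vial of the same glass and cap, 28 in diameter, 52 high; origin under its centre. To be left alone.
- jar: Squat amber jar with a white screw lid, 43 in diameter, 44 high; origin under its centre. To be left alone.
- bell: Steel counter bell, 84 in diameter, 52 high, beyond the work; origin under its centre. To be left alone.
There are look-alikes about, which are no part of the job. There is more than one size of the tray; the one meant has the size given above.

How it is judged (in metres and radians):
On the way, in this order (a step that is already met when the one before it is completed fails the run):
1. the mode switch stands at its right-hand stop, within 2.5 mm, before the vial is taken (value of joint mode_slide above 0.0235 m and distance of tall_vial from where it was at the start of the episode below 0.03 m), for 0.2 s.
2. the tall vial is lifted clear of the tray in the fingers (height (world z) of tall_vial above 0.04 m and contact force between tall_vial and the fingers above 1 N and contact force between tall_vial and tray below 0.1 N), for 0.2 s.
At the end, for the whole second after the job is handed in: The robot still holds the tall vial upright (0.2 rad) on the floor of the mixer's cup, at rest, the cup sunk more than 4 of its 8 mm, pressed with 3 to 25 N; the arm does not touch the mixer, and the mode switch is within 2.5 mm of its right-hand stop (value of joint mode_slide above 0.0235 m and value of joint cup above 0.004 m and horizontal distance between tall_vial and cup_seat below 0.01 m and z of tall_vial in the frame of cup_seat below 0.005 m and angle between tall_vial's own z axis and vertical below 0.2 rad and contact force between tall_vial and mixer between 3 and 25 N and contact force between tall_vial and the fingers above 2 N and contact force between the arm and mixer below 0.5 N and linear speed of tall_vial below 0.02 m/s); the arm keeps its last pose, push and grip.
It fails at once if the short vial, the jar or the bell is moved more than 3 cm or tipped (distance of any of short_vial, jar, bell from where it was at the start of the episode above 0.03 m or angle between any of short_vial, jar, bell's own z axis and vertical above 0.5 rad).
It fails at once if the tall vial is tipped more than 0.6 rad (angle between tall_vial's own z axis and vertical above 0.6 rad).
It also fails if it takes over 51 s, if anything falls off the work surface, if the arm or the gripper's body presses on something with over 40 N, if the wrist force passes 120 N, or if a joint passes its speed limit or range.

## Working session

There is one attempt and no reset: what is moved stays moved. The work goes in short steps, Python scripts to look and compute and a shell command to move; the robot and the scene stay as the last step left them, time stands still between calls to the robot, and variables do not carry over. Pictures are saved under pics/ and viewed, and the job is handed in when it is done.

```bash
mkdir -p pics; ls
python3 - <<'E'
from rig import *
import cv2,numpy as np
s=sense();print({k:np.round(v,3) for k,v in s.items()})
for n in ["scene","top","wrist"]:
    c=camera_info(n);im,d=grab_frame(n);cv2.imwrite(f"pics/a_{n}.png",im);np.save(f"a_{n}.npy",d)
    print(n,c["vertical_fov"],c["cx"],c["cy"],np.round(c["world_to_cam"],3).tolist(),{k for k in c})
E
```

```text
pics
{'clock': np.float64(0.0), 'qpos': array([-1.273,  0.354,  1.634, -0.   ,  1.155, -0.002]), 'qvel': array([ 0.   ,  0.   , -0.002, -0.   , -0.   ,  0.002]), 'joint_efforts': array([-4.0000e-03, -6.0526e+01, -3.4208e+01, -0.0000e+00,  9.0000e-03,
       -0.0000e+00]), 'eef_pos': array([ 184.51 , -596.88 ,  403.938]), 'tcp_rot': array([ 3.142e+00,  1.000e-03, -1.271e+00]), 'contact_force': array([ 0.178, -1.197, -0.26 ]), 'wrist_torque': array([ 0.022, -0.007,  0.029]), 'opening': np.float64(0.994)}
scene 56.64439299491617 320.14713653497904 193.95121164717915 [[-0.237, 0.971, 0.019, 210.75], [0.615, 0.165, -0.771, -248.326], [-0.752, -0.171, -0.637, 1407.021], [0.0, 0.0, 0.0, 1.0]] {'cy', 'cx', 'world_to_cam', 'vertical_fov'}
top 51.27072830063831 319.3591450599788 196.10747226482667 [[0.018, -1.0, 0.015, -108.835], [-0.997, -0.019, -0.073, 556.329], [0.073, -0.014, -0.997, 1162.591], [0.0, 0.0, 0.0, 1.0]] {'cy', 'cx', 'world_to_cam', 'vertical_fov'}
wrist 62.14985833157378 323.5120949929235 199.03920242108796 [[0.295, -0.956, -0.001, -624.817], [-0.905, -0.279, 0.322, -40.067], [-0.308, -0.094, -0.947, 380.505], [0.0, 0.0, 0.0, 1.0]] {'cy', 'cx', 'world_to_cam', 'vertical_fov'}
```

View pics/a_scene.png

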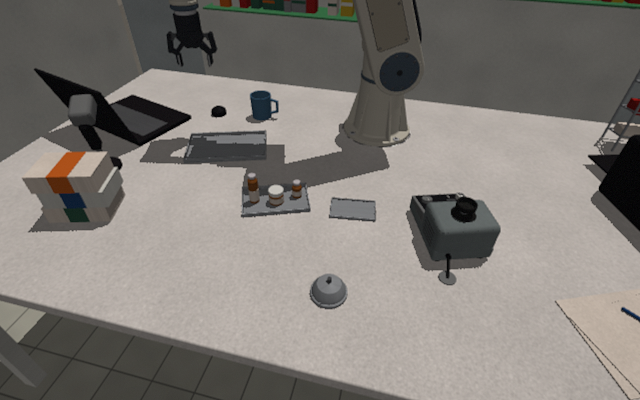

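View pics/a_top.png

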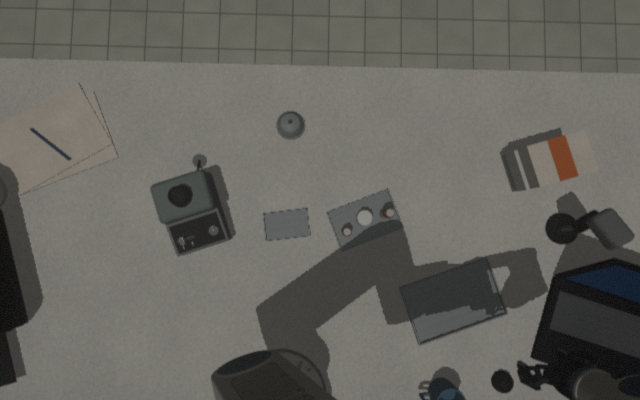

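View pics/a_wrist.png

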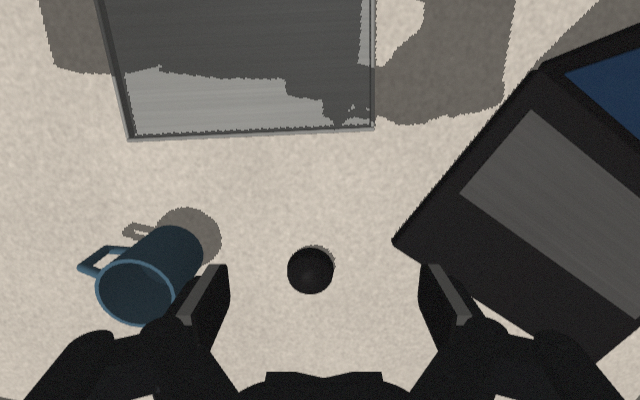

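The scene view shows the tray with containers near (276,200): the tall vial is at the left end (252,187), then the jar, then the short vial. The mixer is at (455,225) and the bell at (329,290). In the top view the tray is at (364,218) with the tall vial near (389,212), and the mixer is at (192,210). Next I'll measure these.

```bash
cat > h.py <<'E'
import numpy as np,cv2
from rig import *
def f(c): return 200/np.tan(np.radians(c["vertical_fov"])/2)
def ray(c,u,v):
    W=np.array(c["world_to_cam"]);R=W[:3,:3];o=-R.T@W[:3,3]
    d=R.T@np.array([(u-c["cx"])/f(c),(v-c["cy"])/f(c),1.]);return o,d
def onz(c,u,v,z):
    o,d=ray(c,u,v);return o+d*(z-o[2])/d[2]
def cloud(c,D):
    v,u=np.mgrid[0:400,0:640]
    W=np.array(c["world_to_cam"]);R=W[:3,:3];o=-R.T@W[:3,3]
    p=np.stack([(u-c["cx"])/f(c),(v-c["cy"])/f(c),np.ones(u.shape)],-1)*D[...,None]
    return p@R+o
def px(c,p):
    W=np.array(c["world_to_cam"]);q=W[:3,:3]@np.array(p)+W[:3,3]
    return c["cx"]+f(c)*q[0]/q[2],c["cy"]+f(c)*q[1]/q[2]
E
python3 - <<'E'
from h import *
for n,boxes in [("top",[(135,145,250,265),(315,180,415,260)]),("scene",[(395,180,505,290),(230,165,320,220)])]:
    im=cv2.imread(f"pics/a_{n}.png")
    ims=[]
    for b in boxes:
        k=im[b[1]:b[3],b[0]:b[2]];k=np.clip(k*(2. if n=="top" else 1.3),0,255).astype(np.uint8)
        s=390/k.shape[1];ims.append(cv2.resize(k,None,fx=s,fy=s,interpolation=cv2.INTER_CUBIC))
    h=max(i.shape[0] for i in ims)
    cv2.imwrite(f"pics/b_{n}.png",np.hstack([cv2.copyMakeBorder(i,0,h-i.shape[0],0,5,0) for i in ims]))
c=camera_info("top");D=np.load("a_top.npy");P=cloud(c,D)
for n,(u,v) in dict(tall=(389,212),jar=(364,217),short=(347,230),bell=(290,125),cup=(180,195),tower=(205,180),stick=(199,160)).items(): print(n,D[v,u],P[v,u].round(),P[v-2:v+3,u-2:u+3,2].max().round())
# points
Z=P[...,2]
for zlo,zhi,nm in [(95,118,'tower top')]:
    m=((Z>zlo)&(Z<zhi)&(np.hypot(P[...,0]-P[195,180,0],P[...,1]-P[195,180,1])<180)).astype(np.uint8)
    q=P[m>0][:,:2].astype(np.float32);print(nm,len(q),cv2.minAreaRect(q))
m=(Z>3)&(Z<16)&(np.hypot(P[...,0]-P[217,364,0],P[...,1]-P[217,364,1])<130)
q=P[m][:,:2].astype(np.float32);print('tray',len(q),cv2.minAreaRect(q))
E
```

```text
tall 1105.0679 [ 514. -283.   99.] 99.0
jar 1153.0815 [ 501. -223.   49.] 52.0
short 1144.3119 [ 464. -176.   55.] 62.0
bell 1175.3506 [756. -12.  43.] 51.0
cup 1064.4966 [546. 259. 135.] 141.0
tower 1091.4851 [588. 203. 111.] 114.0
stick 1199.9684 [657. 250.   7.] 13.0
tower top 2057 ((544.8280639648438, 263.73211669921875), (110.6065673828125, 150.287109375), 19.248193740844727)
tray 2639 ((500.755859375, -223.17599487304688), (256.36572265625, 256.0464782714844), 30.3410701751709)
```

View pics/b_top.png

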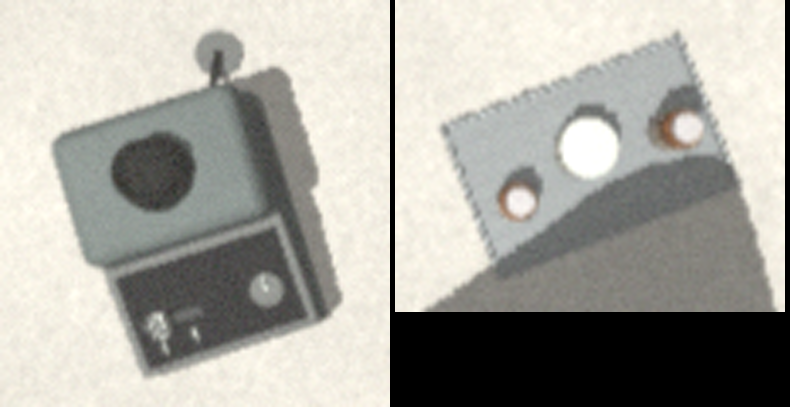

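View pics/b_scene.png

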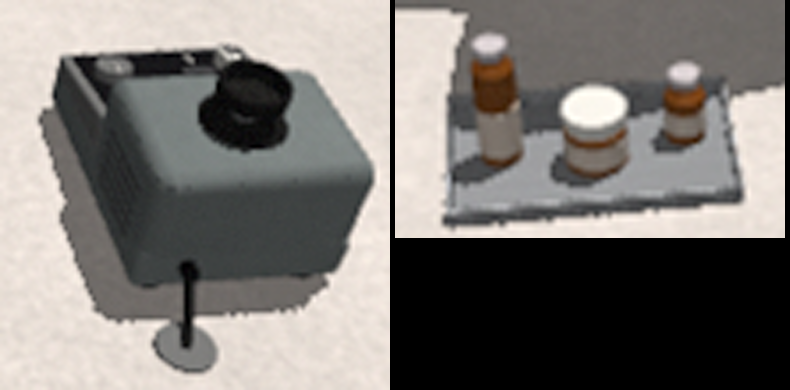

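Run:
```python
from h import *
c=camera_info("top");D=np.load("a_top.npy");P=cloud(c,D);im=cv2.imread("pics/a_top.png")
cs=camera_info("scene");Ds=np.load("a_scene.npy");Ps=cloud(cs,Ds);ims=cv2.imread("pics/a_scene.png")
# switch white blob
def blob(im,b,th):
    g=im[b[1]:b[3],b[0]:b[2]].min(2);m=(g>th).astype(np.uint8);n,l,st,ce=cv2.connectedComponentsWithStats(m)
    return [(st[i][4],(ce[i]+b[:2]).round(1)) for i in range(1,n)]
print(blob(im,(172,230,200,252),70)); print(blob(ims,(450,190,470,203),110))
for z in (70,77): print(z,onz(c,181.6,240.8,z).round(1),onz(cs,462.5,195,z).round(1))
# cup points
m=(Z:=P[...,2])>136;m&=(abs(P[...,0]-545)<50)&(abs(P[...,1]-263)<50)&(im.max(2)<60)
q=P[m];print('cup top',len(q),q.mean(0),cv2.minEnclosingCircle(q[:,:2].astype(np.float32)))
m=(Ps[...,2]>132)&(abs(Ps[...,0]-545)<50)&(abs(Ps[...,1]-263)<50)
q=Ps[m];print('cup scene',len(q),q.mean(0),cv2.minEnclosingCircle(q[:,:2].astype(np.float32)))
for nm,(x,y),zlo in [('tall',(514,-283),75),('jar',(501,-223),40),('short',(464,-176),40)]:
    for k,PP in (('top',P),('scene',Ps)):
        m=(PP[...,2]>zlo)&(np.hypot(PP[...,0]-x,PP[...,1]-y)<25);q=PP[m]
        print(nm,k,len(q),q.max(0).round(),cv2.minEnclosingCircle(q[:,:2].astype(np.float32)))
```

```text
[(np.int32(35), array([181.4, 241.1])), (np.int32(42), array([173.3, 246.3])), (np.int32(3), array([192., 243.])), (np.int32(26), array([195.4, 250.1]))]
[(np.int32(104), array([460.7, 192.4]))]
70 [427.2 270.2  70. ] [421.  278.8  70. ]
77 [427.5 268.   77. ] [430.4 276.5  77. ]
cup top 166 [544.84857443 264.10741245 142.81292654] ((543.9759521484375, 263.9187927246094), 24.12385368347168)
cup scene 279 [545.47742161 264.11014683 139.04223068] ((545.7288208007812, 264.8139953613281), 25.564023971557617)
tall top 79 [ 525. -273.   99.] ((512.0911865234375, -285.0030517578125), 13.297304153442383)
tall scene 89 [ 528. -271.   99.] ((515.0675659179688, -284.6103210449219), 13.458701133728027)
jar top 187 [ 517. -204.   54.] ((498.79888916015625, -224.49630737304688), 21.413694381713867)
jar scene 139 [ 522. -202.   51.] ((501.1180419921875, -224.1028594970703), 21.729001998901367)
short top 60 [ 469. -163.   62.] ((459.2261047363281, -174.2376708984375), 13.183618545532227)
short scene 64 [ 475. -164.   58.] ((462.59918212890625, -174.29287719726562), 12.317317962646484)
```

```bash
cat >> h.py <<'E'
from scipy.spatial.transform import Rotation as Ro
def go(p,yaw=None,s=None):
    """shift in cm in tool axes and turn deg to reach world TCP p, yaw deg"""
    s=s or sense();R=Ro.from_euler('xyz',s['tcp_rot']).as_matrix()
    t=R.T@(np.array(p)-s['eef_pos'])/10
    y0=np.degrees(s['tcp_rot'][2]);r=0 if yaw is None else (y0-yaw+180)%360-180
    return t.round(2),round(r,1)
E
python3 - <<'E'
from h import *
s=sense();R=Ro.from_euler('xyz',s['tcp_rot']).as_matrix();c=camera_info("wrist");W=np.array(c["world_to_cam"])
o=-W[:3,:3].T@W[:3,3];print('cam in tool',R.T@(o-s['eef_pos']),'axis',R.T@W[2,:3],'imx',R.T@W[0,:3])
print(go([440,272,404],-70.75))
E
```

```text
cam in tool [  0.34908867 -84.19776338  31.22713108] axis [4.93526463e-04 3.21760036e-01 9.46821121e-01] imx [ 9.99999650e-01  4.81095221e-04 -6.84737055e-04]
(array([-75.47, -50.07,   0.09]), np.float64(-2.1))
```

```bash
python3 -m creep '100 -20 -13 0 -45; 100 -40 -26 0 -90; 100 -40 -26 0 -90; 100 -40 -26 0 -90; 100 -40 -26 0 -90; 100 -40 -26 0 -90; 100 -40 -26 0 -90; 100 -40 -26 0 -90; 100 -40 -26 0 -90; 100 -40 -26 0 -90; 30 -75.5 -50 0 -182;  30 -75.5 -50 0 -182;  30 -75.5 -50 0 -182;  30 -75.5 -50 0 -182;  30 -75.5 -50 0 -182;  30 -75.5 -50 0 -182;  30 -75.5 -50 0 -182;  30 -75.5 -50 0 -182;  30 -75.5 -50 0 -182;  30 -75.5 -50 0 -182'
python3 - <<'E'
from h import *
s=sense();print(s['clock'],s['eef_pos'],s['tcp_rot'],s['qpos'],s['opening'],go([440,272,404],109.25))
E
```

```text
clock: 2.15
eef_pos: [440.0, 275.4, 404.6]
tcp_rot: [3.141, -0.002, 1.738]
contact_force: [0.8, -0.5, -0.4]
opening: 0.3
2.15 [440.03592595 275.41948858 404.64934558] [ 3.14099816e+00 -2.01975437e-03  1.73805057e+00] [ 5.55822241e-01  1.87897351e-01  1.85805881e+00  1.85001408e-03
  1.09432181e+00 -1.18307515e+00] 0.299696332795051 (array([-0.34, -0.06,  0.06]), np.float64(-9.7))
```

```bash
python3 -m creep '30 -0.3 0 0 -10; 30 -0.3 0 0 -9.7; 30 -0.3 0 0 -9.7'
python3 - <<'E'
from h import *
c=camera_info("wrist");s=sense();print(s['eef_pos'],s['tcp_rot'])
im,d=grab_frame("wrist");cv2.imwrite("pics/c.png",im);np.save("c.npy",d)
import pickle;pickle.dump(c,open("c.pkl","wb"))
k=im[100:330,200:480];cv2.imwrite("pics/c2.png",cv2.resize(np.clip(k*1.5,0,255).astype(np.uint8),None,fx=2.5,fy=2.5,interpolation=cv2.INTER_CUBIC))
E
```

```text
clock: 2.45
eef_pos: [440.4, 272.3, 404.5]
tcp_rot: [3.141, -0.002, 1.904]
contact_force: [-0.4, 0.7, -0.3]
opening: 0.302
[440.42425317 272.32305629 404.49965802] [ 3.14105072e+00 -1.83228283e-03  1.90442613e+00]
```

View pics/c.png

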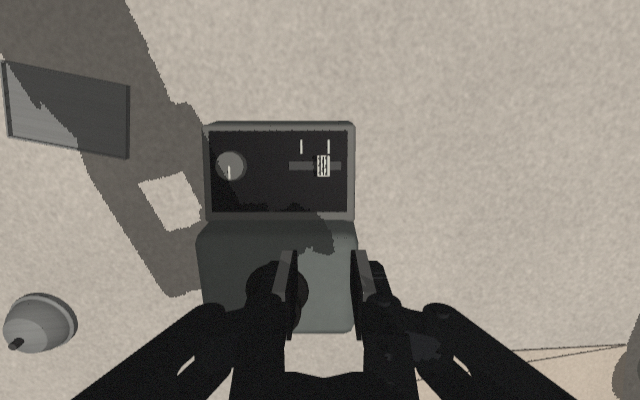

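The wrist view shows the panel at the top and the white grip at (323,166). The slot runs from 289 to 341 and the knob is at (231,166), so the right stop is towards image left.

Run:
```python
from h import *
import pickle
c=pickle.load(open("c.pkl","rb"));im=cv2.imread("pics/c.png");d=np.load("c.npy");P=cloud(c,d)
b=(312,152,336,182);g=im[b[1]:b[3],b[0]:b[2]].min(2)
m=cv2.morphologyEx((g>95).astype(np.uint8),cv2.MORPH_CLOSE,np.ones((5,5)));n,l,st,ce=cv2.connectedComponentsWithStats(m)
for i in range(1,n):
    print(st[i],ce[i]+b[:2]);r=cv2.minAreaRect(np.argwhere(l==i)[:,::-1].astype(np.float32));print(r)
    u,v=np.array(r[0])+b[:2]; p=onz(c,u,v,77);print(p, P[int(v),int(u)])
    a=np.radians(19.25);dx=p[:2]-[502.5,249.2];print('mixer xy',dx@[np.cos(a),np.sin(a)],dx@[-np.sin(a),np.cos(a)])
# panel frame edges -> yaw
m=((abs(P[...,2]-110)<6)&(P[...,0]>440)&(P[...,1]>150)&(P[...,1]<380));q=P[m][:,:2].astype(np.float32);print(len(q),cv2.minAreaRect(q))
m=(im.max(2)<45);m[:,:200]=0;m[:120]=0;m[205:]=0;m[:,360:]=0
ys,xs=np.nonzero(m);
# fit front edge of black panel: for each col first dark row
pts=[]
for u in range(225,335):
    col=np.nonzero(m[124:150,u])[0]
    if len(col):pts.append(onz(c,u,124+col[0],53)[:2])
vx,vy,x0,y0=cv2.fitLine(np.array(pts,np.float32),cv2.DIST_HUBER,0,.01,.01).ravel();print('front edge dir',np.degrees(np.arctan2(vy,vx)),'yaw=',np.degrees(np.arctan2(vy,vx))%180-90)
```

```text
[  5   0  13  25 294] [323.17346939 165.08163265]
((11.0, 12.0), (24.0, 12.0), 90.0)
[426.91544151 267.16120464  77.        ] [426.88864457 267.15198036  77.12517657]
mixer xy -65.43691063836958 41.876497953028796
9886 ((546.0975341796875, 263.29327392578125), (104.74466705322266, 144.08212280273438), 18.97202491760254)
front edge dir -71.023705 yaw= 18.976295
```

Run:
```python
from h import *
print(go([427,267.2,290],109.0),go([427,267.2,239],109.0))
```

```text
(array([-0.06, -1.44, 11.46]), np.float64(0.1)) (array([-0.07, -1.45, 16.56]), np.float64(0.1))
```

```bash
python3 -m creep '30 0 -1.4 4 0; 30 0 -1.4 8 0; 30 0 -1.4 11.4 0; 30 -0.1 -1.4 14 0;30 -0.1 -1.4 16.5 0;30 -0.1 -1.4 16.5 0;30 -0.1 -1.4 16.5 0;0 -0.1 -1.4 16.5 0;0 -0.1 -1.4 16.5 0;0 -0.1 -1.4 16.5 0;0 -0.1 -1.4 16.5 0;0 -0.1 -1.4 16.5 0' 25
python3 - <<'E'
from h import *
s=sense();print(s['eef_pos'],s['tcp_rot'],s['contact_force'])
im,d=grab_frame("wrist");cv2.imwrite("pics/d.png",im)
E
```

```text
clock: 3.7
eef_pos: [428.1, 267.3, 240.9]
tcp_rot: [3.139, -0.002, 1.903]
contact_force: [-1.5, -1.1, 8.1]
opening: 0.126
[428.06208118 267.31200197 240.94534703] [ 3.13858783e+00 -2.24027197e-03  1.90333505e+00] [-1.54570542 -1.14632243  8.05403155]
```

View pics/d.png

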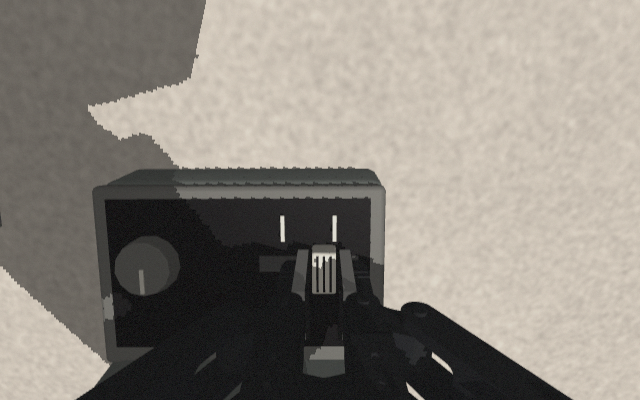

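The grip (323,270) is pinched between the fingers; the two position marks are at x = 283 and 334. The fingertips touch the panel with about 8 N, so I'll raise slightly and then slide right.

```bash
python3 -m creep '0 0 0 -0.2 0; 0 -0.5 0 -0.2 0;0 -1 0 -0.2 0;0 -1.5 0 -0.2 0;0 -1.9 0 -0.2 0;0 -2.1 0 -0.2 0;0 -2.2 0 -0.2 0; 0 -2.2 0 -0.2 0'
python3 - <<'E'
from h import *
s=sense();print(s['eef_pos'],s['tcp_rot'],s['contact_force'])
im,d=grab_frame("wrist");cv2.imwrite("pics/e.png",im)
E
```

```text
clock: 4.55
eef_pos: [434.8, 247.1, 242.6]
tcp_rot: [3.139, -0.004, 1.902]
contact_force: [-1.9, 12.0, -19.8]
opening: 0.128
[434.77357655 247.12900584 242.59501358] [ 3.13925194 -0.00439012  1.90185941] [ -1.89839049  12.03570049 -19.76411534]
```

View pics/e.png

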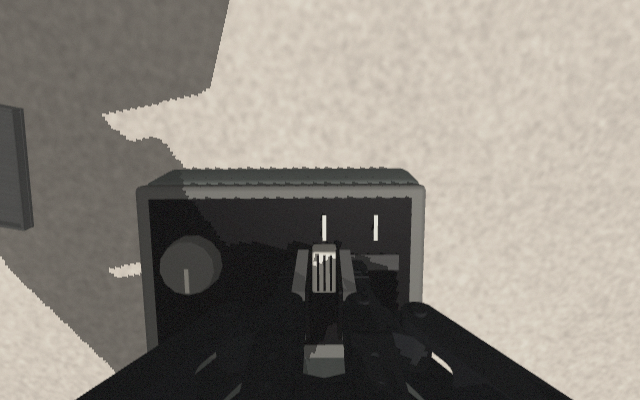

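The grip is now in line with the right-hand mark (324 px), and a 12 N side reaction shows it has met the stop. I'll release and back off.

```bash
python3 -m creep '30 0.05 0 0 0;30 0.05 0 0 0;30 0.05 0 0 0;30 0.05 0 0 0; 30 0 0 -5 0; 30 0 0 -10 0;30 0 0 -15 0;30 0 0 -15 0'
python3 - <<'E'
from h import *
import pickle
c=camera_info("wrist");im,d=grab_frame("wrist");cv2.imwrite("pics/f.png",im[80:280,160:480])
s=sense();print(s['eef_pos'],s['tcp_rot'],s['qpos'])
b=(290,140,350,200);g=im[b[1]:b[3],b[0]:b[2]].min(2)
m=cv2.morphologyEx((g>95).astype(np.uint8),cv2.MORPH_CLOSE,np.ones((5,5)));n,l,st,ce=cv2.connectedComponentsWithStats(m)
for i in range(1,n):
    u,v=np.array(st[i][:2])+b[:2]+(st[i][2:4]-1)/2; p=onz(c,u,v,77);a=np.radians(19);print(st[i],p,(p[:2]-[427,267])@[-np.sin(a),np.cos(a)])
print(go([513.5,-284.8,392],25))
E
```

```text
clock: 5.4
eef_pos: [436.4, 247.2, 399.5]
tcp_rot: [3.128, -0.006, 1.902]
contact_force: [0.7, 1.1, -1.2]
opening: 0.3
[435.58848873 246.770984   396.47467901] [ 3.13181999 -0.00545822  1.90187493] [ 0.51122045  0.16499229  1.90654926  0.00414943  1.05946224 -1.39263914]
[ 27   8  13  39 326] [427.9429972  245.29313916  77.        ] -20.83125000450334
(array([-52.8 ,  -9.91,   0.06]), np.float64(84.0))
```

View pics/f.png

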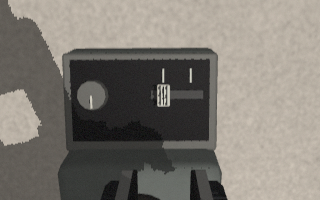

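The switch grip now stands under the right-hand mark, about 20.8 mm from where it was. Next is the vial.

```bash
python3 -m creep '70 -26 -5 0 42;70 -26 -5 0 42;70 -26 -5 0 42;70 -26 -5 0 42;70 -26 -5 0 42;70 -52.8 -9.9 0 84;70 -52.8 -9.9 0 84;70 -52.8 -9.9 0 84;70 -52.8 -9.9 0 84;70 -52.8 -9.9 0 84;70 -52.8 -9.9 0 84;70 -52.8 -9.9 0 84;70 -52.8 -9.9 0 84;70 -52.8 -9.9 0 84'
python3 - <<'E'
from h import *
s=sense();c=camera_info("wrist");im,d=grab_frame("wrist");cv2.imwrite("pics/g.png",im);np.save("g.npy",d)
import pickle;pickle.dump(c,open("g.pkl","wb"))
print(s['eef_pos'],s['tcp_rot'],s['contact_force'],px(c,[513.5,-284.8,95]))
E
```

```text
clock: 6.85
eef_pos: [513.2, -283.8, 391.8]
tcp_rot: [-3.135, -0.009, 0.436]
contact_force: [0.1, 0.5, -0.4]
opening: 0.7
[ 513.15715222 -283.83237328  391.76963528] [-3.13541287 -0.0093452   0.43611434] [ 0.11887209  0.53742907 -0.42443383] (np.float64(318.6849572677028), np.float64(193.21407508531465))
```

View pics/g.png

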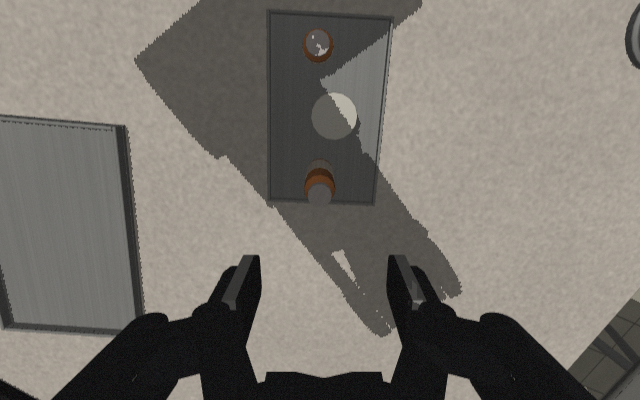

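The vial cap is at (319,193), matching the predicted (318.7,193.2). The jaws open across the row, so I'll descend.

Run:
```python
from h import *
print(go([513.5,-284.8,209],25.3))
```

```text
(array([-0.21,  0.22, 18.31]), np.float64(-0.3))
```

```bash
python3 -m creep '70 -0.05 0.1 4.5 0;70 -0.1 0.15 9 0;70 -0.15 0.2 13 0;70 -0.2 0.2 16 0;70 -0.2 0.2 18.3 0;70 -0.2 0.2 18.3 0;70 -0.2 0.2 18.3 0;0 -0.2 0.2 18.3 0;0 -0.2 0.2 18.3 0;0 -0.2 0.2 18.3 0;0 -0.2 0.2 18.3 0;0 -0.2 0.2 18.3 0;0 -0.2 0.2 18.3 0;0 -0.2 0.2 18.3 0' 40
python3 - <<'E'
from h import *
s=sense();print(s['eef_pos'],s['tcp_rot'],s['contact_force'])
im,d=grab_frame("wrist");cv2.imwrite("pics/i.png",im)
E
```

```text
clock: 8.3
eef_pos: [514.1, -284.8, 210.8]
tcp_rot: [-3.138, -0.011, 0.437]
contact_force: [-0.6, 1.1, 5.5]
opening: 0.314
[ 514.07752608 -284.79733104  210.79435941] [-3.13786134 -0.0112725   0.43658387] [-0.63298678  1.1282517   5.49653827]
```

View pics/i.png

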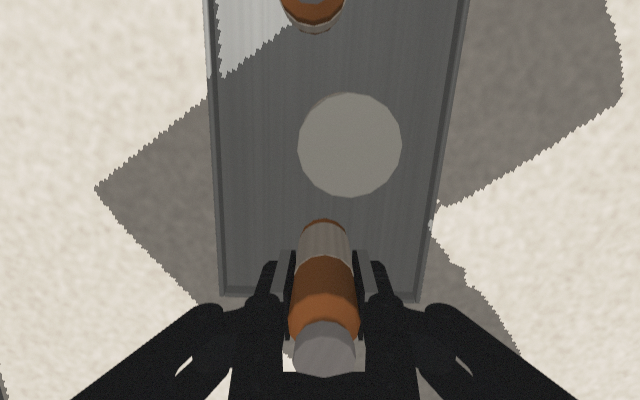

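Opening is 31% (27 mm) with the vial between the pads. I'll lift it.

```bash
python3 -m creep '0 0 0 -1 0;0 0 0 -3 0;0 0 0 -6 0;0 0 0 -9 0;0 0 0 -12 0;0 0 0 -15 0;0 0 0 -17 0;0 0 0 -17.5 0;0 0 0 -17.5 0;0 0 0 -17.5 0'
python3 - <<'E'
from h import *
s=sense();print(s['eef_pos'],s['tcp_rot'],s['contact_force'],s['opening'])
for n in ("wrist","scene"):
    im,d=grab_frame(n);cv2.imwrite(f"pics/j_{n}.png",im)
print(go([545.3,264.2,385],25.0))
E
```

```text
clock: 9.35
eef_pos: [512.2, -286.0, 385.0]
tcp_rot: [-3.137, -0.011, 0.437]
contact_force: [-0.4, 0.6, -0.6]
opening: 0.317
[ 512.16135598 -285.98994644  384.97062936] [-3.13685001 -0.01057813  0.43656837] [-0.42319145  0.62679325 -0.59033095] 0.31658421891964655
(array([ 26.26, -48.46,   0.48]), np.float64(0.0))
```

View pics/j_wrist.png

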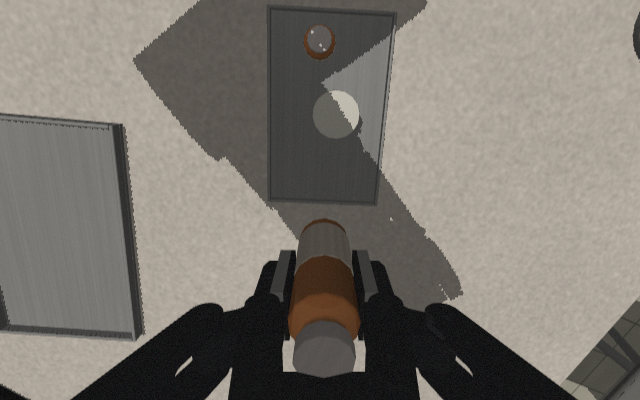

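View pics/j_scene.png

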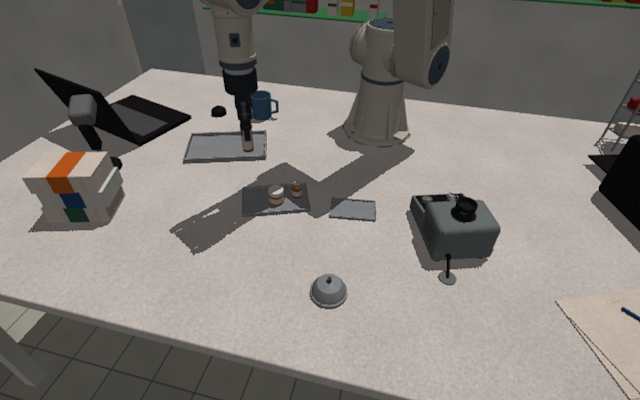

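Vial is lifted and upright at wrist (325,340), and the jar and short vial are undisturbed. Now carry it over the mixer.

Run:
```python
from h import *
R=Ro.from_euler('xyz',[-3.13786,-.01127,.43658]).as_matrix()
b=R.T@(np.array([513.5,-284.8,3])-[514.08,-284.8,210.8]);print('bottom in tool',b)
s=sense();R1=Ro.from_euler('xyz',s['tcp_rot']).as_matrix();print(s['eef_pos']+R1@b)
for z in (178,):
    t=np.array([545.3,264.2,z])-R1@b;print(t,go(t))
```

```text
bottom in tool [ -2.86742083   0.53032517 207.78034809]
[ 511.19870062 -285.77491341  176.65949964]
[546.28356443 263.9688122  385.79835311] (array([ 26.34, -48.4 ,   0.4 ]), 0)
```

```bash
python3 -m creep '0 0.8 -1.5 0 0;0 2.4 -4.5 0 0;0 4.3 -8 0 0;0 6.2 -11.5 0 0;0 8.2 -15 0 0;0 10 -18.5 0.1 0;0 12 -22 0.1 0;0 14 -25.5 0.2 0;0 15.8 -29 0.2 0;0 17.7 -32.5 0.2 0;0 19.6 -36 0.3 0;0 21.5 -39.5 0.3 0;0 23.4 -43 0.4 0;0 25 -46 0.4 0;0 26 -47.8 0.4 0;0 26.3 -48.4 0.4 0;0 26.3 -48.4 0.4 0;0 26.3 -48.4 0.4 0;0 26.3 -48.4 0.4 0'
python3 - <<'E'
from h import *
s=sense();print(s['eef_pos'],s['tcp_rot'],s['contact_force'],s['opening'])
for n in ("wrist","scene","top"):
    im,d=grab_frame(n);cv2.imwrite(f"pics/k_{n}.png",im);np.save(f"k_{n}.npy",d)
R1=Ro.from_euler('xyz',s['tcp_rot']).as_matrix();b=[-2.87,.53,207.8];print(s['eef_pos']+R1@b,R1[:,2])
im=cv2.imread("pics/k_scene.png")[100:260,380:540];cv2.imwrite("pics/k2.png",cv2.resize(im,None,fx=3.6,fy=3.6,interpolation=cv2.INTER_CUBIC))
E
```

```text
clock: 11.35
eef_pos: [545.7, 262.8, 385.6]
tcp_rot: [-3.136, -0.009, 0.436]
contact_force: [-0.7, -0.3, -1.0]
opening: 0.317
[545.73203899 262.79231946 385.60545481] [-3.13623672 -0.00934098  0.43557655] [-0.7005837  -0.26731894 -0.97707022] 0.3170243830093579
[544.64394795 262.92893857 177.78785403] [ 0.00620871  0.00879696 -0.99994203]
```

View pics/k_wrist.png

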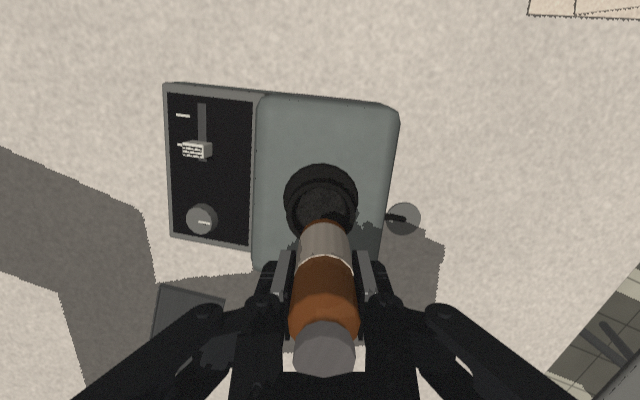

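View pics/k2.png

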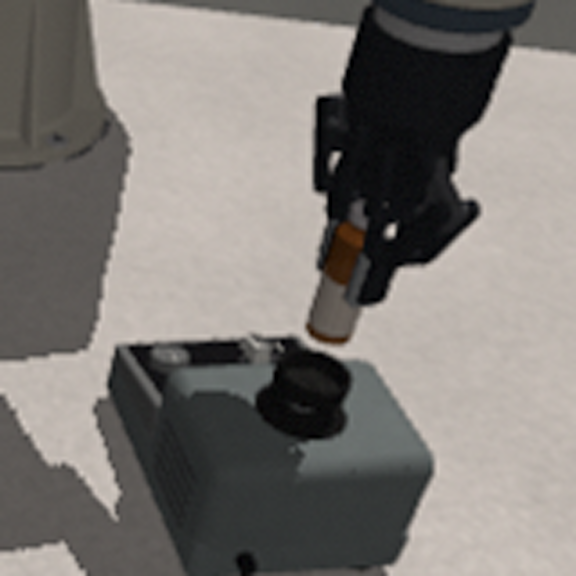

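Run:
```python
from h import *
c=camera_info("wrist");im=cv2.imread("pics/k_wrist.png");d=np.load("k_wrist.npy");P=cloud(c,d)
m=(P[...,2]>139)&(P[...,2]<150)&(np.hypot(P[...,0]-545,P[...,1]-264)<35)
q=P[m][:,:2].astype(np.float32);print(len(q),P[m][:,2].mean(),cv2.minEnclosingCircle(q))
print(px(c,[545.3,264.2,144]))
# rim extents: circle fit
A=np.c_[2*q,np.ones(len(q))]
s=sense();R=Ro.from_euler('xyz',s['tcp_rot']).as_matrix();
# vial points between pads, tool frame: fit lateral centre
for lo,hi in ((172,185),(190,206)):
    t=(P-s['eef_pos'])@R;mm=(t[...,2]>lo)&(t[...,2]<hi)&(abs(t[...,0])<25)&(abs(t[...,1])<25)&(im.max(2)>50)
    qq=t[mm];print(len(qq),qq.min(0),qq.max(0))
    if len(qq)>10:
        A=np.c_[2*qq[:,:2],np.ones(len(qq))];x=np.linalg.lstsq(A,(qq[:,:2]**2).sum(1),rcond=None)[0];print('c',x[:2],'r',np.sqrt(x[2]+x[:2]@x[:2]))
print(go([0,0,0]))
```

```text
1031 143.21883980378348 ((547.1840209960938, 263.8901062011719), 23.896053314208984)
(np.float64(318.10534501423155), np.float64(213.76534869493767))
593 [-12.67810448 -11.79273522 172.00244941] [ 15.23666143   0.84282142 184.99194596]
c [1.12384787 2.99386739] r 14.2341912187401
472 [-12.77940774 -11.63161496 190.00224526] [ 15.20569857   0.94451891 205.97647583]
c [1.06734686 3.08734221] r 14.096693779467754
(array([-60.98,   1.02,  37.97]), 0)
```

The wrist-camera relative fix (vial centre against cup rim, radii 14.1 and 23.9 as expected) calls for about 2 mm of correction. I'll apply it and descend to just above the cup floor.

```bash
python3 -m creep '0 -0.1 -0.2 0 0;0 -0.1 -0.2 0.5 0;0 -0.1 -0.2 1.5 0;0 -0.1 -0.2 2.5 0;0 -0.1 -0.2 3.3 0;0 -0.1 -0.2 3.8 0;0 -0.1 -0.2 4.2 0;0 -0.1 -0.2 4.2 0;0 -0.1 -0.2 4.2 0;0 -0.1 -0.2 4.2 0'
python3 - <<'E'
from h import *
s=sense();print(s['eef_pos'],s['tcp_rot'],s['contact_force'],s['opening'])
for n in ("wrist","scene"):
    im,d=grab_frame(n);cv2.imwrite(f"pics/l_{n}.png",im);np.save(f"l_{n}.npy",d)
R=Ro.from_euler('xyz',s['tcp_rot']).as_matrix();print((s['eef_pos']+R@[-2.87,.53,207.8]),(s['eef_pos']+R@[1.07,3.1,207.8]))
im=cv2.imread("pics/l_scene.png")[140:240,420:520];cv2.imwrite("pics/l2.png",cv2.resize(im,None,fx=5,fy=5,interpolation=cv2.INTER_CUBIC))
im=cv2.imread("pics/l_wrist.png")[100:400,220:430];cv2.imwrite("pics/l3.png",cv2.resize(np.clip(im*1.6,0,255).astype(np.uint8),None,fx=2,fy=2,interpolation=cv2.INTER_CUBIC))
E
```

```text
clock: 12.5
eef_pos: [544.6, 264.8, 344.3]
tcp_rot: [-3.136, -0.011, 0.435]
contact_force: [-0.8, 0.3, -0.6]
opening: 0.318
[544.63903805 264.81354423 344.25948704] [-3.13608156 -0.01066585  0.4353892 ] [-0.7718559   0.31957022 -0.6230723 ] 0.3184275080725302
[543.78701785 265.09572582 136.44093099] [548.44328839 264.42724359 136.46879102]
```

View pics/l3.png

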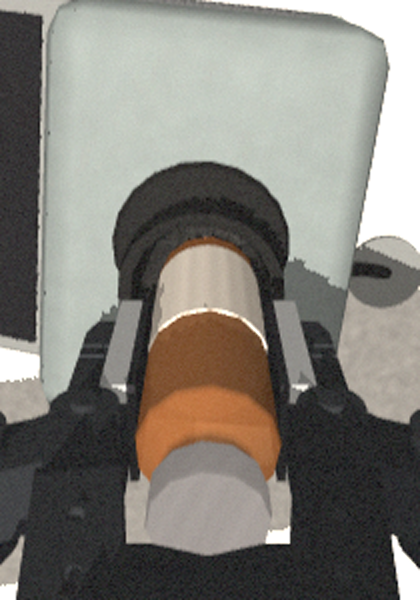

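View pics/l2.png

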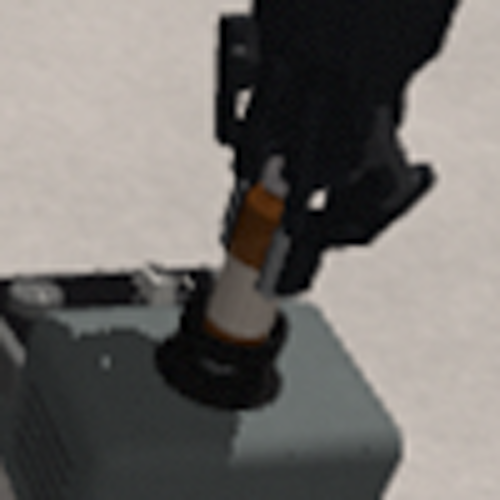

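The vial is inside the recess with no side contact. I'll press down in small steps.

```bash
python3 -m creep '0 0 0 0.2 0;0 0 0 0.4 0;0 0 0 0.6 0;0 0 0 0.8 0;0 0 0 0.8 0;0 0 0 0.8 0;0 0 0 0.8 0'; python3 -m creep '0 0 0 0.1 0;0 0 0 0.2 0;0 0 0 0.2 0;0 0 0 0.2 0'
```

```text
clock: 13.3
eef_pos: [544.7, 264.9, 336.5]
tcp_rot: [-3.136, -0.011, 0.435]
contact_force: [-0.3, -0.7, 5.4]
opening: 0.321
clock: 13.7
eef_pos: [544.7, 264.9, 334.6]
tcp_rot: [-3.136, -0.011, 0.435]
contact_force: [-0.8, -0.3, 4.8]
opening: 0.32
```

```bash
python3 -m creep '0 0 0 0.1 0;0 0 0 0.1 0;0 0 0 0.1 0;0 0 0 0.1 0'; python3 -m creep '0 0 0 0 0;0 0 0 0 0';python3 -m creep '0 0 0 0 0;0 0 0 0 0'
python3 - <<'E'
from h import *
F=[]
for i in range(4):
    c=camera_info("wrist");im,d=grab_frame("wrist");F.append(sense()['contact_force'])
print(np.mean(F,0))
def rim(c,d):
    P=cloud(c,d);m=(np.hypot(P[...,0]-546,P[...,1]-264)<26)&(P[...,2]>131)&(P[...,2]<150)
    t=P[m]; r=np.hypot(t[:,0]-547.2,t[:,1]-263.9); t=t[(r>20.5)&(r<23.5)]
    return len(t),np.median(t[:,2]),cv2.minEnclosingCircle(t[:,:2].astype(np.float32))
print(rim(c,d)); cv2.imwrite("pics/m.png",im[100:400,180:460]);
s=sense();print(s['eef_pos'],s['tcp_rot'],s['opening'],s['qvel'].round(3))
R=Ro.from_euler('xyz',s['tcp_rot']).as_matrix();print(s['eef_pos']+R@[1.07,3.1,207.8])
P=cloud(c,d);t=(P-s['eef_pos'])@R
for lo,hi in ((120,140),(160,185)):
    mm=(t[...,2]>lo)&(t[...,2]<hi)&(abs(t[...,0])<18)&(abs(t[...,1])<18)&(im.max(2)>50);q=t[mm]
    x=np.linalg.lstsq(np.c_[2*q[:,:2],np.ones(len(q))],(q[:,:2]**2).sum(1),rcond=None)[0];print(len(q),'c',x[:2],'r',np.sqrt(x[2]+x[:2]@x[:2]))
d0=np.load("l_wrist.npy")
im2,d2=grab_frame("scene");k=im2[140:240,420:520];cv2.imwrite("pics/m2.png",cv2.resize(k,None,fx=5,fy=5,interpolation=cv2.INTER_CUBIC))
cs=camera_info("scene")
for nm in ("l_scene.npy",None):
    P=cloud(cs,d2 if nm is None else np.load(nm));m=(np.hypot(P[...,0]-546,P[...,1]-264)<26)&(P[...,2]>131)&(P[...,2]<148)
    t=P[m];r=np.hypot(t[:,0]-545.5,t[:,1]-264.5);t=t[(r>19)&(r<24)];print(nm,len(t),np.percentile(t[:,2],[50,80,95]))
E
```

```text
clock: 14.1
eef_pos: [544.7, 264.9, 333.7]
tcp_rot: [-3.136, -0.011, 0.435]
contact_force: [-1.5, -0.5, 6.0]
opening: 0.313
clock: 14.3
eef_pos: [544.7, 264.9, 333.9]
tcp_rot: [-3.136, -0.011, 0.435]
contact_force: [-1.1, -1.0, 5.6]
opening: 0.317
clock: 14.5
eef_pos: [544.7, 264.9, 334.0]
tcp_rot: [-3.136, -0.011, 0.435]
contact_force: [-2.0, -0.7, 5.5]
opening: 0.314
[-1.78381821 -1.09925036  5.7890781 ]
(829, np.float64(137.48915651803034), ((546.5807495117188, 264.635986328125), 23.340625762939453))
[544.72213094 264.8921361  333.98195434] [-3.13615056 -0.01115306  0.43543497] 0.31684165563954486 [-0.     0.001  0.001  0.002  0.002 -0.001]
[548.62423633 264.53571077 126.19301952]
3225 c [0.44405437 0.29157502] r 10.945835756367083
1503 c [-0.03559618  0.33358588] r 13.024529169523685
l_scene.npy 123 [141.74471989 144.35729848 145.38874888]
None 97 [137.14955796 139.19014194 140.18126533]
```

View pics/m2.png

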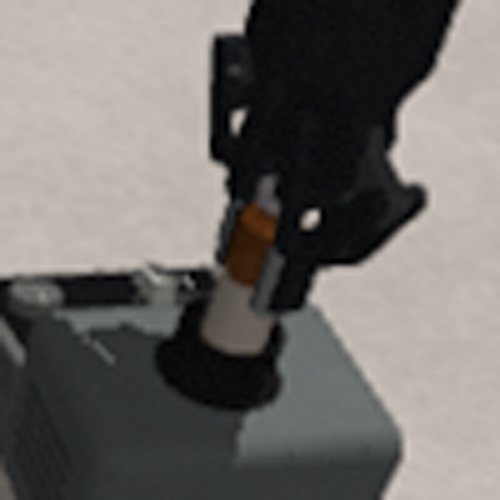

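View pics/m.png

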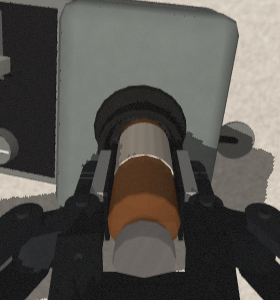

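Scene and wrist depth show the rim sunk 5.2–5.7 mm, and the force is about 6.4 N net. I'll add a small margin, let it settle and hand in.

```bash
python3 -m creep '0 0 0 0.1 0;0 0 0 0.1 0;0 0 0 0.1 0;0 0 0 0.1 0;0 0 0 0.1 0;0 0 0 0.1 0'
python3 - <<'E'
from h import *
F=[];Z=[]
for i in range(6):
    c=camera_info("wrist");im,d=grab_frame("wrist");s=sense();F.append(s['contact_force']);Z.append(s['eef_pos'][2])
P=cloud(c,d);m=(np.hypot(P[...,0]-546,P[...,1]-264)<26)&(P[...,2]>131)&(P[...,2]<150)
t=P[m];r=np.hypot(t[:,0]-547.2,t[:,1]-263.9);t=t[(r>20.5)&(r<23.5)]
print(np.mean(F,0),Z,np.median(t[:,2]),s['opening'],abs(s['qvel']).max())
im2,d2=grab_frame("top");cv2.imwrite("pics/n_top.png",im2)
b=(165,225,240,260);a=cv2.imread("pics/a_top.png")
cv2.imwrite("pics/n.png",np.vstack([cv2.resize(np.clip(x[140:265,140:420]*2.,0,255).astype(np.uint8),None,fx=2.2,fy=2.2) for x in (a,im2)]))
E
```

```text
clock: 15.35
eef_pos: [544.7, 264.9, 333.2]
tcp_rot: [-3.136, -0.011, 0.435]
contact_force: [-1.3, -1.6, 6.6]
opening: 0.318
[-1.75183585 -1.1417251   6.10351902] [np.float64(333.1719580503977), np.float64(333.1547896612683), np.float64(333.1880913507295), np.float64(333.1418586245432), np.float64(333.1470101181055), np.float64(333.16530824259615)] 136.68984030725002 0.3156637077293691 0.0021564041581981575
```

View pics/n.png

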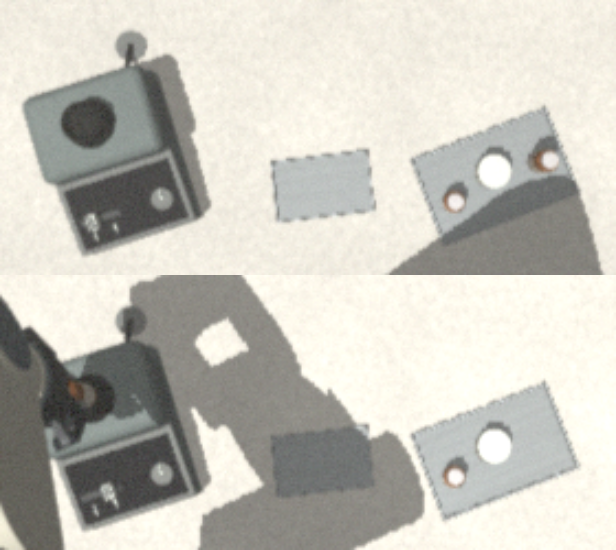

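The top view shows the switch at its right-hand mark (108,493), the jar and short vial unmoved, and the vial in the cup. I'll hand in.

```bash
python3 -c "from rig import sign_off;print(sign_off())"
```

```text
the job is handed in; nothing more can be done
None
```

I slid the mode switch to its right-hand stop, lifted the tall vial out of the tray, stood it in the mixer's cup and pressed it down. I handed in at about 15.7 s on the robot clock with the vial still held; no verdict is reported.

**Mode switch:** it moved about 21 mm and met its stop with a 12 N sideways reaction. The grip lines up with the right-hand mark in both the wrist and top views. It appeared to start about 6 mm along its travel, not at 0, which would account for 21 mm instead of 26.

**Cup:** its rim is about 6.5 mm down by wrist depth. At the step before the last 1 mm push, the wrist camera gave 5.7 mm and the scene camera 5.2 mm. The net push is about 6.7 N, which fits the spring data, and the vial is at rest and within about 0.02 rad of upright.

**Centring:** estimates put the vial within about 2 mm of the cup centre. The wrist camera and the fixed cameras disagreed by 3–4 mm on where the vial sits in the fingers. I corrected mainly by the wrist view, and either figure is inside the 10 mm tolerance. A later vial-circle fit, taken near the pads, came out at a radius of 13.0 mm instead of 14, so I did not use it.

**Other items:** the jar and short vial look unmoved in the top view. I last saw the bell in the scene view after the lift, and the arm went nowhere near it afterwards.

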